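Put the hole saws back on their rack in order of size

TASK

The biggest blue hole saw is already back at one end of the brown rack board, and the bare steel arbor stands at the other end. Put the three loose hole saws on the free dowels between them, teeth down and in order of size, the smallest next to the arbor and the largest next to the big saw. Each must be down over its own dowel and sit flat on the board.

Things in the scene. Friction and masses are not known exactly. Their poses are not given: they have to be found in the camera images.
- saw_32: The smallest of three loose hole saws: blue round steel cup, outer diameter 32 mm, bore 28 mm, 48 mm high, closed on top by a flat plate 5 mm thick with a dark hub, open below with a bright toothed rim. Starts teeth down on the plywood platform, whose top is 100 mm above the bench. Origin: centre of its underside (rim plane); z up its axis. Round: grip across any diameter.
- saw_44: The middle one of three loose hole saws: blue round steel cup, outer diameter 44 mm, bore 40 mm, 48 mm high, closed on top by a flat plate 5 mm thick with a dark hub, open below with a bright toothed rim. Starts teeth down on the plywood platform, whose top is 100 mm above the bench. Origin: centre of its underside (rim plane); z up its axis. Round: grip across any diameter.
- saw_57: The largest of three loose hole saws: blue round steel cup, outer diameter 57 mm, bore 53 mm, 48 mm high, closed on top by a flat plate 5 mm thick with a dark hub, open below with a bright toothed rim. Starts teeth down on the plywood platform, whose top is 100 mm above the bench. Origin: centre of its underside (rim plane); z up its axis. Round: grip across any diameter.
- peg_a: The first of three equal pale dowels upright in a row on the brown rack board: 12 mm diameter, 32 mm tall, bevelled tip, 66 mm apart. Origin: foot of the dowel on the board's top face, 116 mm above the bench; y axis along the row from peg_a to peg_c, x across the board, z up. The board is fixed on the platform, 16 mm thick, 74 mm across, 360 mm long; the row is its middle line.
- peg_b: The middle of three equal pale dowels upright in a row on the brown rack board: 12 mm diameter, 32 mm tall, bevelled tip, 66 mm apart. Origin: foot of the dowel on the board's top face, 116 mm above the bench; y axis along the row from peg_a to peg_c, x across the board, z up. The board is fixed on the platform, 16 mm thick, 74 mm across, 360 mm long; the row is its middle line.
- peg_c: The last of three equal pale dowels upright in a row on the brown rack board: 12 mm diameter, 32 mm tall, bevelled tip, 66 mm apart. Origin: foot of the dowel on the board's top face, 116 mm above the bench; y axis along the row from peg_a to peg_c, x across the board, z up. The board is fixed on the platform, 16 mm thick, 74 mm across, 360 mm long; the row is its middle line.
- arbor: Arbor: bare steel spindle 23 mm in diameter with a dark 29 mm collar plate, two pins and a thin pilot drill, 62 mm tall in all, fixed upright on the rack board in line with the dowels, 72 mm beyond the end dowel (peg_a or peg_c). Origin: its foot on the board's top face. It marks the small end of the row.
- saw_68: The biggest hole saw of the set, 68 mm in diameter, 48 mm high, blue, already put away: fixed on the rack board in line with the dowels, 72 mm beyond the end dowel at the other end from the arbor. Origin: centre of its underside on the board's top face. It marks the large end of the row.

How it is judged:
By the outcome, as a careful person would: the job done as asked, in the order asked, and still so for the second after the job is handed in, with the robot touching nothing.
It also fails if it takes over 72 s, if anything falls off the work surface, if the arm or the gripper's body presses on something with over 40 N, if the wrist force passes 120 N, or if a joint passes its speed limit or range.

ROBOT

A 6-joint arm with a two-finger parallel gripper is mounted at the origin on the work surface; the furniture and walls round the work are solid. World frame = base frame: x ahead of the robot, y to its left, z up, the work surface at z = 0. Lengths are in m, angles in rad, forces in N, time in s.
With the tool pointing down it reaches from about 0.325 to 0.9 m from the base axis. Payload 6.1 kg.
Tool frame: the origin (TCP) lies midway between the tips of the shut fingers; the grasp point (between the pads) lies 19 mm behind it; z points along the fingers, y is the line along which they close (so a half turn about z gives the same grasp; the last joint's range is limited). The gripper opens to 85 mm and grips with 20 to 120 N. Pads are 22 mm wide; open, the fingers measure 114 mm over their backs; the gripper's body (76 mm by 85 mm) begins 54 mm behind the grasp point. The pads swing forward as they close: fully open they stand 13 mm farther back than shut.
Start: joints at [-1.426, 0.22, 1.526, -0, 1.395, -0.126], TCP at [0.167, -0.602, 0.231] pointing down, gripper open.
Joint ranges: [-2.98, 2.98], [-0.91, 2.08], [0.09, 2.57], [-1.24, 4.39], [0.2, 2.65], [-2.68, 2.68]. Speed limits (rad/s): [2.57, 2.57, 3.01, 3.14, 3.14, 3.14].

INTERFACE

Orientations are given as [roll, pitch, yaw] about the fixed x, y, z axes, in that order (R = Rz(yaw) Ry(pitch) Rx(roll)).
In Python, from plant import movep, move_l, set_joints, gripper_to, hold, inverse_kinematics, observe, get_image, get_calibration, Unreachable, job_done gives the robot as it stands. Calls block until the motion is done:
- movep(position, orientation): joint-space move of the TCP to a pose.
- move_l(position, feed=0.15, rotation=None, max_force=None): straight line of the TCP; rotation=None keeps the orientation; feed is the mean speed in m/s. With max_force (N) it stops when the force on the tool has changed by that much, and returns True; else False.
- set_joints(angles): joint-space move.
- gripper_to(opening, f_grip=None): finger opening in m; f_grip is the grip in N (None keeps the last); returns when the fingers have stopped.
- hold(seconds).
- inverse_kinematics(position, orientation): joint angles nearest the present ones, or None.
- observe(): the state.
- get_image(name): name is "scene" or "top" or "wrist"; returns (picture, depth): 480x640x3 uint8, red, green, blue; 480x640 float32, m along the optical axis (not along the pixel's ray), 0 where there is no reading.
- get_calibration(name): a dict with "intrinsics" (3x3 intrinsics, pixels), "world_from_camera" (4x4, takes a point from camera to world coordinates). Camera axes: x right, y down, z forward; pixel columns grow to the right and rows downward; lengths in m; the calibration is good to about 2 mm. A picture is of the moment at which its call begins: read the wrist's pose just before it. get_calibration takes no time and is no camera call; for the wrist camera it gives the pose at the moment of the call.
A pose or a line that the arm cannot do raises Unreachable and nothing moves.
- job_done(): hands the job in; it is judged then, once.
The state is a dict: "time_s": time; "q": joint angles; "joint_velocities": joint speeds; "joint_torque": joint torques, N m; "eef_pos": TCP position; "tcp_rot": TCP orientation; "ft_force": force on the tool from outside, world axes, zero at the start; "torque": the same for the moment, N m; "opening": finger opening in m; "grasp_force": force on a finger pad.
Only numpy, scipy, OpenCV 4.12 (cv2) and the standard library are available. Lean on these libraries where they do the work, as an engineer would, in place of code of your own. Each camera call takes 0.05 s, during which the arm holds its last target. There are 200 camera calls.

## Working session

There is one attempt and no reset: what is moved stays moved. The work goes in short steps, each a Python script; the robot and the scene stay as the last script left them, time stands still between calls to the robot, and variables do not carry over. Pictures are saved under pics/ and viewed, at most 14 in all, crops included, and the job is handed in when it is done.

```bash
ls; mkdir -p pics
python3 - <<'E'
from plant import *
import cv2,numpy as np
for n in("scene","top"):
    im,d=get_image(n); cv2.imwrite(f"pics/{n}0.png",im[...,::-1]); np.savez(f"{n}0.npz",im=im,d=d)
    c=get_calibration(n); print(n,np.round(c["intrinsics"],1).tolist(),np.round(c["world_from_camera"],3).tolist(),(d>0).mean())
s=observe();print(s)
E
```

```text
pics
scene [[582.5, 0.0, 306.8], [0.0, 582.5, 240.4], [0.0, 0.0, 1.0]] [[0.644, -0.436, 0.629, -0.093], [-0.765, -0.362, 0.532, -0.751], [-0.004, -0.824, -0.567, 0.626], [0.0, 0.0, 0.0, 1.0]] 0.9945768229166667
top [[560.0, 0.0, 321.8], [0.0, 560.0, 241.8], [0.0, 0.0, 1.0]] [[0.003, -0.987, 0.16, 0.33], [-1.0, -0.002, 0.008, -0.322], [-0.008, -0.16, -0.987, 1.008], [0.0, 0.0, 0.0, 1.0]] 0.995947265625
{'time_s': 0.1, 'q': array([-1.42610109e+00,  2.21159654e-01,  1.52749379e+00,  2.85481946e-05,
        1.39470697e+00, -1.26090897e-01]), 'joint_velocities': array([-1.31089371e-03, -6.40160791e-06, -2.54440102e-03,  1.20093390e-03,
       -1.69186708e-03, -6.85643084e-04]), 'joint_torque': array([ 2.47176082e-03, -4.98242283e+01, -3.90546012e+01, -8.09379094e-05,
        5.74521269e-03, -3.37655216e-06]), 'eef_pos': array([ 0.16711245, -0.60167976,  0.23030251]), 'tcp_rot': array([-3.13984247e+00, -2.50181848e-04,  2.70780890e-01]), 'ft_force': array([0.32559301, 0.30445098, 0.01871073]), 'torque': array([-0.02294989, -0.01645584, -0.01292903]), 'grasp_force': 0.0, 'opening': 0.08544893783444046}
```

View pics/scene0.png

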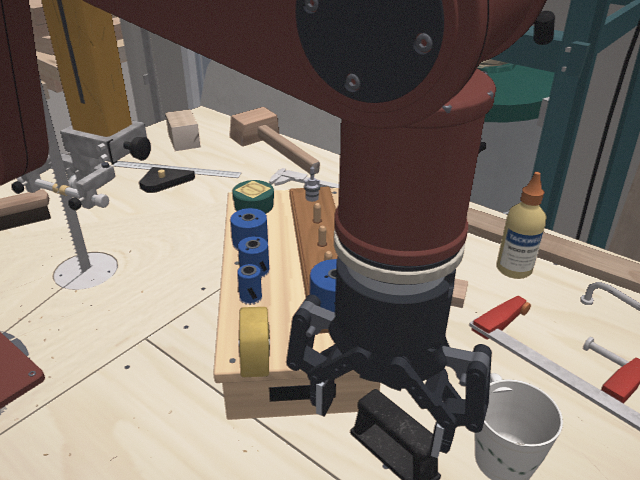

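View pics/top0.png

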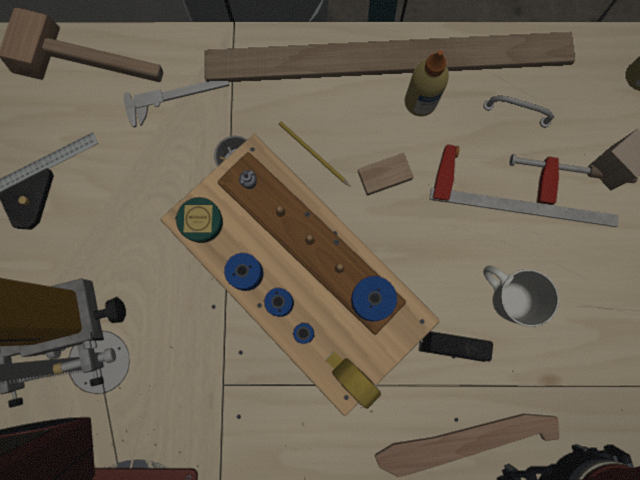

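The scene view is partly blocked by the arm. The top view shows everything clearly:

| Item | Top-view pixel |
|---|---|
| saw_57 | (244,271) |
| saw_44 | (279,302) |
| saw_32 | (303,333) |
| Dowels | (281,211), (310,239), (340,268) |
| Arbor | (247,179) |
| saw_68 | (374,298) |

Next I'll measure these in the top view and take two wrist views.

```bash
cat > h.py <<'E'
from plant import *
import cv2,numpy as np
def ray(cal,uv):
    K,T=cal["intrinsics"],cal["world_from_camera"]
    d=T[:3,:3]@np.linalg.solve(K,[uv[0],uv[1],1.]); return T[:3,3],d
def plane(cal,uv,z):
    o,d=ray(cal,uv); return o+d*(z-o[2])/d[2]
def pix(cal,p):
    K,T=cal["intrinsics"],cal["world_from_camera"]
    c=K@(T[:3,:3].T@(np.asarray(p)-T[:3,3])); return c[:2]/c[2]
def tri(rays):
    A=np.zeros((3,3));b=np.zeros(3)
    for o,d in rays:
        d=d/np.linalg.norm(d);P=np.eye(3)-np.outer(d,d);A+=P;b+=P@o
    p=np.linalg.solve(A,b)
    res=[np.linalg.norm(np.cross(p-o,d/np.linalg.norm(d))) for o,d in rays]
    return p,max(res)
def cloud(cal,d):
    v,u=np.mgrid[:480,:640]; K,T=cal["intrinsics"],cal["world_from_camera"]
    c=np.stack([(u-K[0,2])/K[0,0]*d,(v-K[1,2])/K[1,1]*d,d],-1)
    return c@T[:3,:3].T+T[:3,3]
def blues(im):
    h=cv2.cvtColor(im,cv2.COLOR_RGB2HSV)
    m=cv2.inRange(h,(100,110,40),(125,255,255))
    m=cv2.morphologyEx(m,cv2.MORPH_CLOSE,np.ones((5,5)))
    cs,_=cv2.findContours(m,cv2.RETR_EXTERNAL,cv2.CHAIN_APPROX_NONE)
    return [c for c in cs if cv2.contourArea(c)>150]
def fit(c):  # ellipse of the filled hull
    return cv2.fitEllipse(cv2.convexHull(c))
E
python3 - <<'E'
from h import *
f=np.load("top0.npz");im,d=f["im"],f["d"];cal=get_calibration("top");P=cloud(cal,d)
for c in blues(im):
    m=np.zeros((480,640),np.uint8);cv2.drawContours(m,[c],-1,255,-1)
    z=P[...,2][m>0]; zt=np.percentile(z,90); t=(m>0)&(abs(P[...,2]-np.median(z[z>zt-.01]))<.004)
    cc=np.argwhere(t)[:,::-1].astype(np.float32); (u,v),r=cv2.minEnclosingCircle(cc)
    q=plane(cal,(u,v),np.median(P[t][:,2]));print((round(u),round(v)),"r",r*0.86/560,"plane",q.round(4),"zmed",np.median(P[t][:,2]).round(4))
for uv in((281,211),(310,239),(340,268),(247,179)):
    u,v=uv; w=P[v-8:v+9,u-8:u+9].reshape(-1,3); k=w[:,2]>np.max(w[:,2])-.006
    print(uv,w[k].mean(0).round(4),w[:,2].max().round(4),np.median(w[:,2]).round(4))
print(np.median(P[300:310,225:227,2]),P[195,262],P[330,260])
c=get_calibration("wrist");print(c["intrinsics"].round(1).tolist(),c["world_from_camera"].round(3).tolist())
E
```

```text
(303, 333) r 0.015219200747353692 plane [ 0.3293 -0.2868  0.149 ] zmed 0.149
(278, 302) r 0.021092491831098282 plane [ 0.3765 -0.2482  0.1485] zmed 0.1485
(374, 298) r 0.034286401408059254 plane [ 0.3811 -0.3935  0.1644] zmed 0.1644
(242, 271) r 0.027535187721252442 plane [ 0.4239 -0.1922  0.1485] zmed 0.1485
(281, 211) [ 0.5231 -0.2469  0.1487] 0.1521 0.1171
(310, 239) [ 0.3301 -0.3218  1.0078] 1.0078 0.1172
(340, 268) [ 0.4314 -0.3412  0.1475] 0.1506 0.1172
(247, 179) [ 0.3301 -0.3218  1.0078] 1.0078 0.1439
-0.004429774489449478 [ 0.55077272 -0.21680157  0.12024274] [ 0.33399594 -0.20424156  0.00229402]
[[351.4, 0.0, 320.2], [0.0, 351.4, 235.2], [0.0, 0.0, 1.0]] [[0.268, -0.914, -0.305, 0.247], [-0.963, -0.254, -0.084, -0.582], [-0.0, 0.316, -0.949, 0.372], [0.0, 0.0, 0.0, 1.0]]
```

```bash
python3 - <<'E'
from h import *
import pickle
Y=0.797
for p in((.33,-.287,.15),(.43,-.34,.2)):
    for y in(Y,Y-np.pi): print(y,inverse_kinematics(p,[np.pi,0,y]))
V=[]
for i,p in enumerate([(.48,-.30,.30),(.39,-.25,.30)]):
    movep(p,[np.pi,0,Y]); hold(.3)
    c=get_calibration("wrist"); im,d=get_image("wrist"); V.append((c,im,d)); cv2.imwrite(f"pics/w{i}.png",im[...,::-1])
pickle.dump(V,open("w.pkl","wb"));print(observe()["time_s"])
E
python3 -c "
import cv2,numpy as np
a=[cv2.resize(cv2.imread(f'pics/w{i}.png'),None,fx=.62,fy=.62) for i in(0,1)];cv2.imwrite('pics/w.png',np.hstack(a))"
```

```text
0.797 [-0.89652203 -0.16634449  2.07928133  0.          1.22865582 -0.12272571]
-2.344592653589793 None
0.797 [-8.12922776e-01  6.18330785e-02  1.76232480e+00 -4.44089210e-16
  1.31743478e+00 -3.91264497e-02]
-2.344592653589793 None
2.9083
```

View pics/w.png

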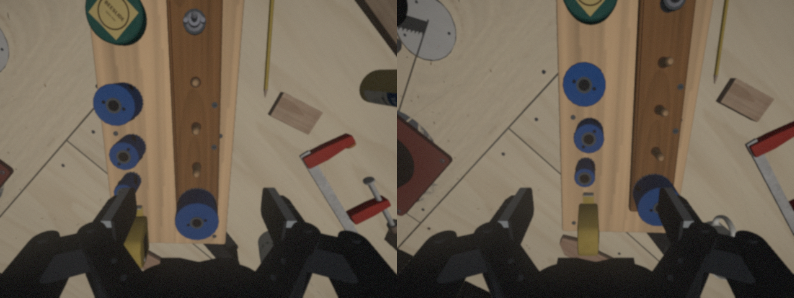

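Both wrist views show the three saws on the left and the dowel row running vertically, parallel to the tool x axis. In the second view the saws are at about (585,85), (588,138) and (585,175), and the dowels at (667,62), (661,111) and (657,154). I'll triangulate the top faces and dowel tips across the top view and both wrist views.

```bash
cat > meas.py <<'E'
from h import *
import pickle
f=np.load("top0.npz");V=[(get_calibration("top"),f["im"],f["d"])]+pickle.load(open("w.pkl","rb"))
G={"s32":(.3293,-.2868,.149,.016),"s44":(.3765,-.2482,.149,.022),"s57":(.4239,-.1922,.149,.0285),"s68":(.381,-.3935,.165,.034),
"pA":(.5231,-.2469,.148,.006),"pM":(.477,-.294,.148,.006),"pC":(.4314,-.3412,.148,.006),"arb":(.573,-.197,.178,.012)}
Q=[cloud(c,d) for c,_,d in V]; R={}
for n,(x,y,z,r) in G.items():
    rays=[];info=[]
    for (c,im,d),P in zip(V,Q):
        m=(np.hypot(P[...,0]-x,P[...,1]-y)<r+.010)&(abs(P[...,2]-z)<(.005 if n[0]=="s" else .010))&(d>.05)
        if n[0]=="s": 
            h=cv2.cvtColor(im,cv2.COLOR_RGB2HSV); m&=cv2.morphologyEx(cv2.inRange(h,(95,70,25),(130,255,255)),cv2.MORPH_CLOSE,np.ones((9,9)))>0
        if m.sum()<8: continue
        k,l,s,_=cv2.connectedComponentsWithStats(m.astype(np.uint8)); m=l==1+np.argmax(s[1:,4])
        pts=np.argwhere(m)[:,::-1].astype(np.float32)
        if n[0]=="s":
            uv=np.array(cv2.minAreaRect(pts)[0]); 
            if pts[:,1].max()>478: continue
        else: uv=pts.mean(0)
        w=plane(c,uv,z); rays.append(ray(c,uv)); info.append((w[:2].round(4).tolist(),round(float(np.median(P[m][:,2])),4),int(m.sum())))
    p,e=tri(rays); R[n]=p; print(n,p.round(4),"res",round(e,4),info)
L=lambda a,b:round(float(np.linalg.norm((R[a]-R[b])[:2])),4)
print(L("pA","pM"),L("pM","pC"),L("pC","s68"),L("pA","arb"))
t=R["pC"]-R["pA"];print("row yaw for tool",np.arctan2(-t[1],-t[0]))
E
python3 meas.py
```

```text
s32 [ 0.3308 -0.2858  0.1405] res 0.005 [([0.3294, -0.2865], 0.1487, 197), ([0.3383, -0.2798], 0.147, 144), ([0.3342, -0.2878], 0.1472, 336)]
s44 [ 0.3785 -0.2494  0.1401] res 0.0026 [([0.3765, -0.248], 0.1483, 503), ([0.3834, -0.25], 0.1471, 1196), ([0.3819, -0.2491], 0.1472, 1298)]
s57 [ 0.4265 -0.1923  0.1376] res 0.002 [([0.424, -0.1925], 0.1485, 999), ([0.4304, -0.1947], 0.147, 3031), ([0.4288, -0.1934], 0.1471, 3193)]
s68 [ 0.3789 -0.3952  0.1533] res 0.0073 [([0.3813, -0.3933], 0.1644, 1456), ([0.388, -0.3939], 0.1634, 2900), ([0.376, -0.3829], 0.1635, 1577)]
pA [ 0.5252 -0.2489  0.1429] res 0.0029 [([0.5219, -0.2473], 0.146, 46), ([0.5268, -0.2501], 0.1458, 164), ([0.5245, -0.2488], 0.1454, 198)]
pM [ 0.4796 -0.2961  0.1423] res 0.0032 [([0.4763, -0.2941], 0.1465, 48), ([0.4822, -0.2964], 0.1457, 147), ([0.4798, -0.2951], 0.1457, 166)]
pC [ 0.4341 -0.3436  0.1417] res 0.0031 [([0.431, -0.3414], 0.1466, 46), ([0.4376, -0.3427], 0.1451, 132), ([0.4353, -0.3414], 0.1453, 148)]
arb [ 0.5799 -0.1927  0.1474] res 0.0016 [([0.5713, -0.1957], 0.1757, 18), ([0.5753, -0.1996], 0.1744, 97)]
0.0656 0.0658 0.0756 0.0784
row yaw for tool 0.8046660407601733
```

Constant offsets between views are about 4–5 mm, which is calibration, and they are the same for saws and dowels, so they cancel between pick and place. Heights from depth in all three views are 0.147–0.149 for the saw tops and about 0.148 for the dowel tips. Spacings are 66/66/72 mm. All of this matches the text. I'll pick the 57 first and stop above its dowel to check.

```bash
cat >> h.py <<'E'
Y=.8047; O=[np.pi,0,Y]
S={32:(.3319,-.2875),44:(.3790,-.2490),57:(.4264,-.1934)}
G={32:(.5243,-.2484),44:(.4789,-.2951),57:(.4336,-.3425)}
ZG={32:.110,44:.109,57:.107}; H=.200
def st(m):
    s=observe();print(m,"t",round(s["time_s"],2),s["eef_pos"].round(4),"open",round(s["opening"],4),"F",s["ft_force"].round(1),"g",round(s["grasp_force"],1))
def pick(D):
    x,y=S[D]; gripper_to(min(.085,D/1000+.026)); movep((x,y,H),O)
    hit=move_l((x,y,ZG[D]),.12,max_force=12); st(f"down hit={hit}")
    gripper_to(D/1000-.006,f_grip=40); st("grip")
    move_l((x,y,H),.15); gx,gy=G[D]; move_l((gx,gy,H),.2); hold(.2); st("over peg")
def look(n):
    c=get_calibration("wrist"); im,d=get_image("wrist"); cv2.imwrite(f"pics/{n}.png",im[...,::-1]); np.savez(n+".npz",im=im,d=d,K=c["intrinsics"],T=c["world_from_camera"])
E
python3 - <<'E'
from h import *
pick(57); look("h57")
E
```

```text
down hit=False t 4.6 [ 0.427  -0.1941  0.108 ] open 0.083 F [ 0.2 -0.9 -0. ] g 0.0
grip t 4.97 [ 0.4272 -0.1939  0.108 ] open 0.0551 F [ 0.7 -0.7  4.7] g 42.5
over peg t 6.83 [ 0.4338 -0.3415  0.2001] open 0.0549 F [-0.4 -0.  -0.9] g 42.4
```

View pics/h57.png

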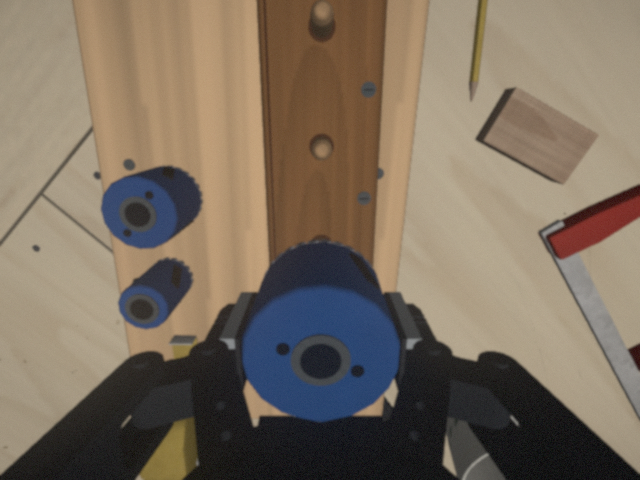

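The saw is held level with its hub at (320,360), and the dowels are at (321,147) and (322,14), so it is lined up sideways. I'll check the lengthwise alignment in this same view before lowering.

```bash
cat >> h.py <<'E'
def chk(n,hub,peg,ztop):
    f=np.load(n+".npz");cal={"intrinsics":f["K"],"world_from_camera":f["T"]};P=cloud(cal,f["d"])
    zs=np.median(P[hub[1]-3:hub[1]+4,hub[0]-28:hub[0]-22,2]) ; a=plane(cal,hub,ztop);b=plane(cal,peg,.148)
    print("saw",a.round(4),"depth z",zs.round(4),"peg",b.round(4)); e=np.array([np.cos(Y),np.sin(Y)]); return a[:2],b[:2],e
E
python3 - <<'E'
from h import *
a,b,e=chk("h57",(321,360),(321,142),.241)
t=-e; print("peg C est",b+.066*t,"saw-pegC along row, across:",(a-b-.066*t)@e,(a-b)@np.array([-e[1],e[0]]))
E
```

```text
saw [ 0.4373 -0.342   0.241 ] depth z 0.2399 peg [ 0.4836 -0.294   0.148 ]
peg C est [ 0.43782441 -0.34160703] saw-pegC along row, across: -0.000635876909782782 0.00013170964245879518
```

Aligned within 1 mm. I'll lower and release it, then pick the 44 and bring it over its dowel.

```bash
cat >> h.py <<'E'
def place(D):
    x,y=G[D]; z=ZG[D]+.017
    move_l((x,y,z+.012),.12); hit=move_l((x,y,z-.004),.03,max_force=6); st(f"placed hit={hit}")
    gripper_to(min(.085,D/1000+.022)); st("released"); move_l((x,y,H),.15)
E
python3 - <<'E'
from h import *
place(57); pick(44); look("h44")
E
```

```text
placed hit=True t 8.02 [ 0.4339 -0.3428  0.124 ] open 0.0553 F [-0.7  0.3  4.8] g 43.1
released t 8.38 [ 0.4332 -0.3421  0.1228] open 0.0792 F [-0.4 -0.1 -0.5] g 0.0
down hit=False t 10.72 [ 0.3795 -0.2496  0.1096] open 0.0702 F [-0.2 -0.5  0.2] g 0.0
grip t 11.07 [ 0.3796 -0.2496  0.11  ] open 0.0423 F [0.1 0.  3.6] g 41.2
over peg t 12.73 [ 0.4781 -0.2947  0.2   ] open 0.0422 F [ 0.1  1.  -0.6] g 40.9
```

View pics/h44.png

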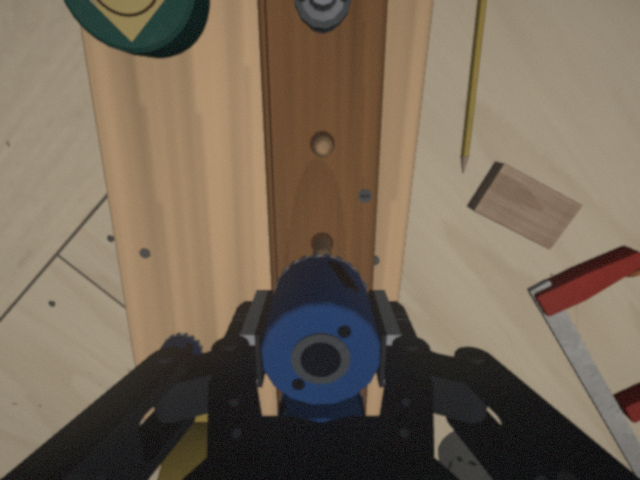

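The 44's hub is at (321,358) and the next dowel's tip is at (322,140). That matches the 57's picture, so it is aligned too. I'll place it and fetch the 32.

Run:
```python
from h import *
place(44); pick(32); look("h32")
```

```text
placed hit=True t 13.9 [ 0.4793 -0.2954  0.1259] open 0.0423 F [-1.2  0.1  3.8] g 41.5
released t 14.26 [ 0.4785 -0.2948  0.1248] open 0.0659 F [-0.5 -0.3 -0.1] g 0.0
down hit=False t 16.7 [ 0.3324 -0.2879  0.1106] open 0.0583 F [ 0.1 -0.8  0. ] g 0.0
grip t 17.05 [ 0.3325 -0.2883  0.111 ] open 0.0306 F [ 0.3 -0.7  3.3] g 39.4
over peg t 19.13 [ 0.5237 -0.2488  0.2002] open 0.0314 F [-0.1 -0.5 -0.6] g 39.6
```

View pics/h32.png

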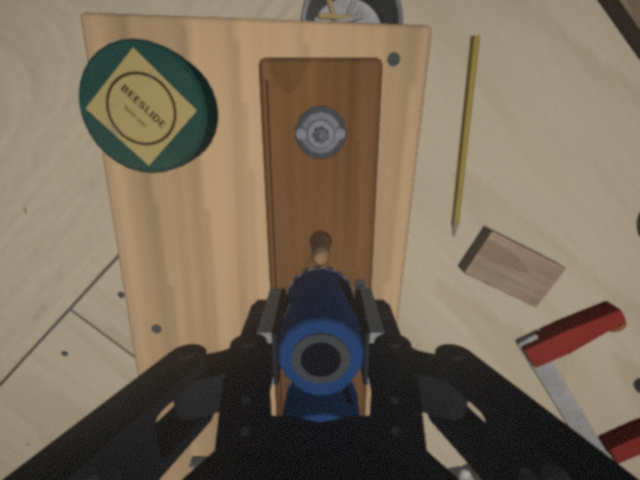

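The 32's hub is at (321,357) and the dowel is at (320,250), in line as before. I'll place it and then look from the top camera and the wrist.

Run:
```python
from h import *
place(32); movep((.40,-.42,.30),O) if inverse_kinematics((.40,-.42,.30),O) is not None else None
hold(.3); look("end"); im,d=get_image("top"); P=cloud(get_calibration("top"),d)
W=P[...,2]
f=np.load("end.npz");Pw=cloud({"intrinsics":f["K"],"world_from_camera":f["T"]},f["d"])
for D,g in G.items():
    for n,p,off in(("top",P,(-.0025,.001)),("wrist",Pw,(.0025,-.001))):
        m=(np.hypot(p[...,0]-g[0]-off[0],p[...,1]-g[1]-off[1])<D/2000+.004)&(p[...,2]>.158)&(p[...,2]<.172); q=p[m]
        if len(q)<20: print(D,n,"few",len(q)); continue
        A=np.c_[q[:,:2]-q[:,:2].mean(0),np.ones(len(q))]; s=np.linalg.lstsq(A,q[:,2],rcond=None)[0]
        print(D,n,"centre-peg",(q[:,:2].mean(0)-np.array(g)-off).round(4),"z",np.median(q[:,2]).round(4),"slope",s[:2].round(3))
a=cv2.resize(im[120:360,160:460],None,fx=2,fy=2)[...,::-1]; cv2.imwrite("pics/endtop.png",a); st("end")
```

```text
placed hit=True t 20.29 [ 0.5247 -0.2487  0.127 ] open 0.031 F [-0.   0.3  3.8] g 40.0
released t 20.64 [ 0.5239 -0.2481  0.1258] open 0.0539 F [-0.8  0.1 -0.4] g 0.0
32 top centre-peg [ 0.0001 -0.0006] z 0.1647 slope [0.041 0.008]
32 wrist few 0
44 top centre-peg [0.0171 0.0103] z 0.1637 slope [-0.185 -0.032]
44 wrist centre-peg [-0.0016 -0.0035] z 0.1632 slope [0.01  0.014]
57 top centre-peg [-0.0021 -0.0022] z 0.1643 slope [0.011 0.009]
57 wrist centre-peg [ 0.0009 -0.0008] z 0.1631 slope [ 0.    -0.001]
end t 22.62 [ 0.4005 -0.4194  0.2998] open 0.0537 F [ 0.2  0.  -0.5] g 0.0
```

View pics/end.png

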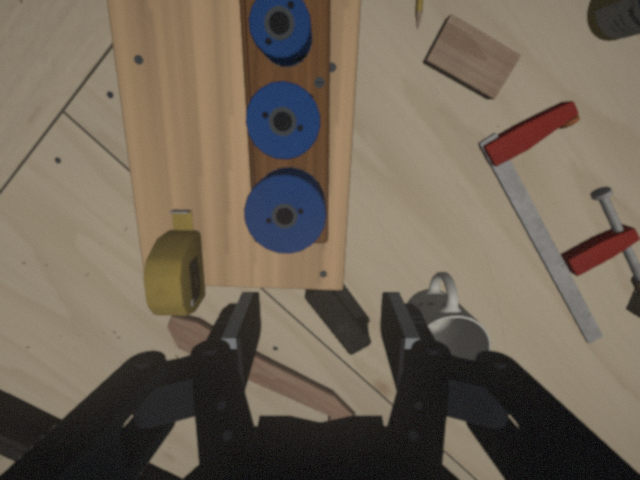

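View pics/endtop.png

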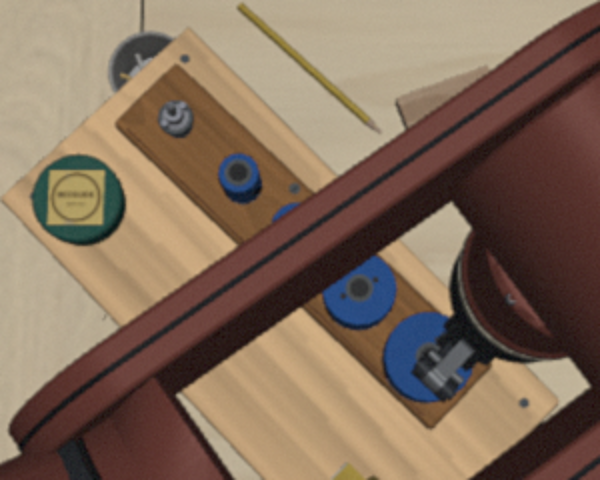

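The order in the pictures is arbor, 32 at (240,177), 44, 57, then the big saw. Every saw top is at 0.163–0.165, which is 0.116 + 0.048, so each is down and flat. The odd 44 top-view reading comes from the arm blocking part of it; the wrist view of the 44 is clean. The gripper is clear, so I'm handing in.

```bash
python3 -c "
from plant import *
print(job_done())"
```

```text
the job is handed in; nothing more can be done
None
```

All three saws are down on their dowels in size order, with the 32 mm next to the arbor, the 44 mm in the middle and the 57 mm next to the big saw; final camera heights show each sitting flat, and I handed the job in at about 23 s.

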